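# Take a lifting lug off a keeper hook and stand it in its rest

## Task

Take the aluminium lifting lug off the bench hook and stand it upright in the slot of the wooden rest block, foot fully down on the slot's floor. Press the hook's sprung keeper back with the lug itself to get it out from under the hook's forked lip; do not force it against the hook or the keeper's stop, do not touch the hook with the gripper, and set the lug down gently. Leave the other things on the bench where they are.

Things in the scene. Friction and masses are not known exactly. Their poses are not given: they have to be found in the camera images.
- hook: Fixed steel bench hook. Origin on the bench under the saddle, z up; the arm runs along x, 20 mm wide, post at x = 84 to 112 mm, open end (nose) toward -x. A steel head (saddle floor, nose with lip, sprung keeper) is clamped on the arm up to 9 mm either way along x of its nominal place; this shift is not reported. More than 25 N between lug and hook is too much.
- saddle (a point): Nominal saddle point, on the saddle surface, 150 mm above the bench, mid-width of the arm; axes as the hook's. Arm plus saddle floor are 16 mm thick below it. The nose's inner face is nominally 16 mm to -x, its front end 26 mm to -x, its top 24 mm above the saddle; all shift with the head.
- lip_nominal (a point): Nominal middle of the rear lower edge of the lip (14 mm to +x of the saddle point, 16 mm above it); truly shifted with the head by up to 9 mm along x. The lip is a fork reaching back from the nose: two prongs 8 mm thick, 36 mm wide overall, 18 mm gap for the lug's neck. The lug's bridge can rise only when its front face is behind (+x of) this edge.
- keeper_nominal (a point): Nominal middle of the shut keeper's face (16 mm to +x of the saddle point), shifted with the head like the lip. The keeper is a steel plate 24 mm wide, 2 to 22 mm above the saddle; pressed to +x it yields 13 mm (3 N at first, 6.9 N at the end), then meets a solid stop. The lug clears the lip when the keeper is pressed 10 to 13 mm: feel for the stop, then lift.
- lug: Loose aluminium plate, 12 mm thick (x), 74 wide (y), 152 tall (z), 0.2 to 0.4 kg. Origin: centre of the foot's underside. Window 50 mm wide, 14 to 76 mm up; bridge 76 to 88 mm up; neck 10 wide to 106 mm; tongue 30 wide above. Starts with the bridge resting on the saddle under the lip, arm through the window, x along the hook's x. Once the bridge is above the nose it comes off toward the hook's -x.
- lug_grip (a point): Centre of the tongue, 130 mm above the lug's underside (54 mm above the saddle while it hangs). Tongue: 30 mm wide (y), 12 mm thick (x), 46 mm tall. Axes as the lug's: grip across x, the 12 mm thickness.
- rest: Wooden rest block, fixed, 90 mm (x) by 134 mm (y), 40 mm high, with one slot in its top. Origin at the centre of its underside, z up.
- slot (a point): Centre of the slot's floor, 15 mm above the bench. The slot is 18 mm wide (x), 80 mm long (y) and 25 mm deep, with a 4 mm chamfer round its mouth; either way round will do for the lug.
- holder: Bystander: loose steel tool holder, turned, 64 mm across, 75 mm tall, on the bench. Origin at the centre of its underside.
- wrench: Bystander: loose wrench lying on the bench, about 180 mm long along its x.
- oiler: Bystander: loose white plastic bottle with a red cap, 56 mm across, 130 mm tall. Origin at the centre of its underside.

How it is judged (in metres and radians):
On the way, in this order (a step that is already met when the one before it is completed fails the run):
1. the lug, still below the lip, is pressed back against the keeper (x of lug in the frame of hook above 0.0095 m and z of lug in the frame of hook below 0.081 m and contact force between lug and hook above 4 N), for 0.1 s.
2. the lug is off the hook (horizontal distance between lug and hook above 0.06 m and contact force between lug and hook below 0.1 N), for 0.2 s.
At the end, for the whole second after the job is handed in: The lug stands in the slot: the centre of its foot within 12 mm of the slot's centre and within 5 mm of the slot's floor, upright within 0.3 rad, at rest and released (horizontal distance between lug and slot below 0.012 m and z of lug in the frame of slot below 0.005 m and angle between lug's own z axis and vertical below 0.3 rad and linear speed of lug below 0.02 m/s and contact force between lug and the fingers below 0.1 N); the robot touches nothing.
It fails at once if the lug, once moved from where it hung, is forced against the hook, its lip or the keeper's stop (over 25 N) (contact force between lug and hook above 25 N and (x of lug in the frame of hook above 0.007 m or x of lug in the frame of hook below -0.007 m or z of lug in the frame of hook above 0.0765 m)).
It fails at once if the gripper or arm touches the hook (contact force between any of the fingers, the arm and hook above 1 N).
It fails at once if the lug is dropped or rammed into the rest block (over 45 N) (contact force between lug and rest above 45 N).
It fails at once if another thing on the bench is shifted by more than 20 mm (distance of any of holder, wrench, oiler from where it was at the start of the episode above 0.02 m).
It also fails if it takes over 70 s, if anything falls off the work surface, if the arm or the gripper's body presses on something with over 40 N, if the wrist force passes 120 N, or if a joint passes its speed limit or range.

## Robot

A 6-joint arm with a two-finger parallel gripper is mounted at the origin on the work surface. World frame = base frame: x ahead of the robot, y to its left, z up, the work surface at z = 0. Lengths are in m, angles in degrees, forces in N, time in s.
With the tool pointing down it reaches from about 0.3 to 0.75 m from the base axis. Payload 8.5 kg.
Tool frame: the origin (TCP) lies on the centre line of the jaws, within the pads' length; the fingertips stand 17 mm ahead of it and the grasp point (between the pads) lies 2 mm behind it (env.tcp_to_tips is the distance from the TCP to the fingertips, in m); z points along the fingers, y is the line along which they close (so a half turn about z gives the same grasp; the last joint's range is limited). The gripper opens to 85 mm and grips with 20 to 120 N. Pads are 22 mm wide; open, the fingers measure 114 mm over their backs; the gripper's body (76 mm by 85 mm) begins 54 mm behind the grasp point. The pads swing forward as they close: fully open they stand 13 mm farther back than shut.
Start: joints at [62.894, 21.807, 74.336, -0, 83.858, -12.336], TCP at [0.14, 0.532, 0.248] pointing down, gripper open.
Joint ranges: [-178.18, 178.18], [-50.72, 133.34], [12.68, 142.11], [-81.47, 261.47], [9.98, 163.14], [-165.26, 165.26]. Speed limits (degrees/s): [136.94, 136.94, 180, 180, 180, 180].

## Interface

Orientations are given as a 3x3 rotation matrix whose columns are the frame's x, y, z axes.
In Python, from rig import env gives the robot as it stands. The module is installed in compiled form; this text tells all that it offers.
- The arm moves only by the shell command python3 -m pendant 'ROWS' [FORCE]. ROWS is JSON, a list of rows, each a list of 7 numbers: the opening, from 0 (shut) to 1 (fully open), then the shift along the tool's x, y, z in m, then the turn, a rotation vector about the tool's x, y, z in rad. A call has 1 to 5 rows; each row is the pose to reach, as a shift and turn from the pose commanded when the call began, along the tool's axes at that moment; what a row does not reach only later rows make up. A row lasts 1/8 s, in which the tool goes at most 62.5 mm and 10.7 degrees, less where a joint would pass 70% of its speed; a pose out of reach is approached as far as the arm can. A call with a gripper value outside its range is refused whole. The fingers move at their own pace and stop on an object; FORCE is the grip in N (left out, the last holds). Time passes only in rows, so rows that repeat a pose let the fingers close. It gives the time, the measured TCP pose, the force, the opening and the grip force at its end, in the units of the state.
- env.observe(): the state, without advancing time (a new reading comes with each control period).
- env.get_image(name): name is "scene" or "top" or "wrist"; returns a dict with "image" (384x512x3 uint8, blue, green, red), "fx", "fy", "cx", "cy" (pixels), "pose" (4x4, takes a point from camera to world coordinates). Camera axes: x right, y up, looking along -z (the intrinsics and any distortion apply to the point x, -y, -z); pixel columns grow to the right and rows downward; lengths in m; the calibration is good to about 2 mm. A picture is of the moment at which its call begins. There is no depth.
- env.close_job(): hands the job in; it is judged then, once.
Trained networks look in the newest picture that a camera, given by its name, has taken for a name from the list of things; names that differ only in an ending like _2 or _b are one class to them, and where a whole thing is asked for, a point or a joint stands for the part that bears it (a point fixed in the world has none). Each returns a list of dicts, best first, with "conf" (0 to 1); they miss things now and then, are a little off and sometimes report something else, mostly with a low value. They report only what shows in the picture. A call takes as long as a camera call.
- env.find_in(camera, thing): "bbox" ([centre column, centre row, width, height] in pixels, round what is visible of it).
- env.trace(camera, thing): "mask" (384x512 bool, what is visible of it) and "bbox" ([centre column, centre row, width, height] in pixels, round what is visible of it).
- env.tip_of(camera, thing): "centre" ([column, row] in pixels: a listed point, or the origin of a listed thing).
The state is a dict: "time_s": time; "q": joint angles; "qvel": joint speeds; "joint_efforts": joint torques, N m; "position": TCP position; "tool_rot": TCP orientation; "ft_force": force on the tool from outside, world axes, zero at the start; "wrist_torque": the same for the moment, N m; "grip_width": finger opening in m; "gripper_force": force on a finger pad.
Only numpy, scipy, OpenCV 4.12 (cv2) and the standard library are available. Lean on these libraries where they do the work, as an engineer would, in place of code of your own. Each camera call takes 0.05 s, during which the arm holds its last target. There are 200 camera calls.

## Working session

There is one attempt and no reset: what is moved stays moved. The work goes in short steps, Python scripts to look and compute and a shell command to move; the robot and the scene stay as the last step left them, time stands still between calls to the robot, and variables do not carry over. Pictures are saved under pics/ and viewed, at most 10 in all, crops included, and the job is handed in when it is done.

```bash
mkdir -p pics
cat > h.py <<'E'
from rig import env
import numpy as np, cv2
def proj(c,p):
    P=np.linalg.inv(c["pose"]); q=P[:3,:3]@np.array(p)+P[:3,3]
    return np.array([c["cx"]+c["fx"]*q[0]/-q[2], c["cy"]+c["fy"]*-q[1]/-q[2]])
def ray(c,uv):
    d=np.array([(uv[0]-c["cx"])/c["fx"],-(uv[1]-c["cy"])/c["fy"],-1.])
    d=c["pose"][:3,:3]@d; return c["pose"][:3,3],d/np.linalg.norm(d)
def atz(c,uv,z):
    o,d=ray(c,uv); return o+d*(z-o[2])/d[2]
def tri(rs):
    A=sum(np.eye(3)-np.outer(d,d) for o,d in rs); b=sum((np.eye(3)-np.outer(d,d))@o for o,d in rs)
    x=np.linalg.solve(A,b); return x,[np.linalg.norm((np.eye(3)-np.outer(d,d))@(x-o)) for o,d in rs]
E
python3 - <<'E'
from h import *
np.set_printoptions(precision=4,suppress=True)
C={n:env.get_image(n) for n in("scene","top")}
print({k:[x for x in c if x not in("image","pose")] for k,c in C.items()})
for n in C: cv2.imwrite(f"pics/{n}0.png",C[n]["image"]); print(n,C[n]["fx"],C[n]["pose"][:3,3],C[n]["pose"][:3,2])
for t in["hook","saddle","lip_nominal","keeper_nominal","lug","lug_grip","rest","slot","holder","wrench","oiler"]:
    rs=[]
    for n in C:
        r=env.tip_of(n,t)
        if r: print(t,n,np.round(r[0]["centre"],1),round(r[0]["conf"],2),len(r)); rs.append(ray(C[n],r[0]["centre"]))
    if len(rs)==2: print("   ",*tri(rs))
o=env.observe();print(o["position"],o["tool_rot"],o["time_s"],o["ft_force"])
E
```

```text
{'scene': ['fx', 'fy', 'cx', 'cy'], 'top': ['fx', 'fy', 'cx', 'cy']}
scene 434.30771045743285 [1.377  0.3598 0.8026] [0.7407 0.2623 0.6185]
top 369.1094493424369 [0.523  0.085  1.1963] [-0.0364  0.0128  0.9993]
hook scene [299.7 242. ] 0.55 1
hook top [213.8 179.5] 0.65 2
    [0.6029 0.2065 0.0203] [np.float64(0.002181616174291469), np.float64(0.0021816161742914536)]
saddle scene [301.8 197.6] 0.72 1
saddle top [211.5 183.1] 0.88 1
    [0.5842 0.1978 0.1485] [np.float64(0.0002866922039462066), np.float64(0.0002866922039461834)]
lip_nominal scene [301.7 196.9] 0.68 2
lip_nominal top [212.6 178.2] 0.79 1
    [0.5966 0.1969 0.1598] [np.float64(0.0033140886427150506), np.float64(0.003314088642715046)]
keeper_nominal scene [300.1 195.7] 0.57 1
keeper_nominal top [211.5 176.3] 0.71 1
    [0.602  0.1967 0.1674] [np.float64(0.0006059304578574958), np.float64(0.0006059304578574774)]
lug scene [303.4 220.6] 0.87 1
lug top [215.  190.9] 0.58 3
    [0.5646 0.2    0.0586] [np.float64(0.00443810175494904), np.float64(0.004438101754948964)]
lug_grip scene [305.8 177. ] 0.72 2
lug_grip top [209.9 17
[... 356 characters left out ...]
0.012 ] [np.float64(0.007013507173611804), np.float64(0.007013507173611732)]
holder scene [198.1 270. ] 0.6 1
holder top [273.  129.3] 0.84 2
    [0.773  0.0141 0.0165] [np.float64(0.0056104870514108104), np.float64(0.005610487051410788)]
wrench scene [247.2 177.5] 0.65 1
wrench top [284.4 254.9] 0.6 1
    [ 0.366  -0.0265 -0.0043] [np.float64(0.0022691635871291463), np.float64(0.002269163587129168)]
oiler scene [384.8 264.1] 0.96 1
oiler top [148.9 182.8] 0.82 1
    [0.5876 0.4175 0.0061] [np.float64(0.0035085894337145073), np.float64(0.0035085894337145884)]
[0.1402 0.5318 0.2483] [[-0.967   0.2549 -0.    ]
 [ 0.2549  0.967   0.    ]
 [ 0.      0.     -1.    ]] 1.2 [-0.4153  0.4581  0.2612]
```

Run:
```python
import cv2,numpy as np
a=cv2.imread("pics/scene0.png");b=cv2.imread("pics/top0.png")
a=cv2.resize(a[120:300,120:420],(800,480),interpolation=cv2.INTER_CUBIC)
b=cv2.resize(b[100:280,120:420],(800,480),interpolation=cv2.INTER_CUBIC)
cv2.imwrite("pics/s1.png",a);cv2.imwrite("pics/t1.png",b)
```

```text
(no output)
```

View pics/s1.png

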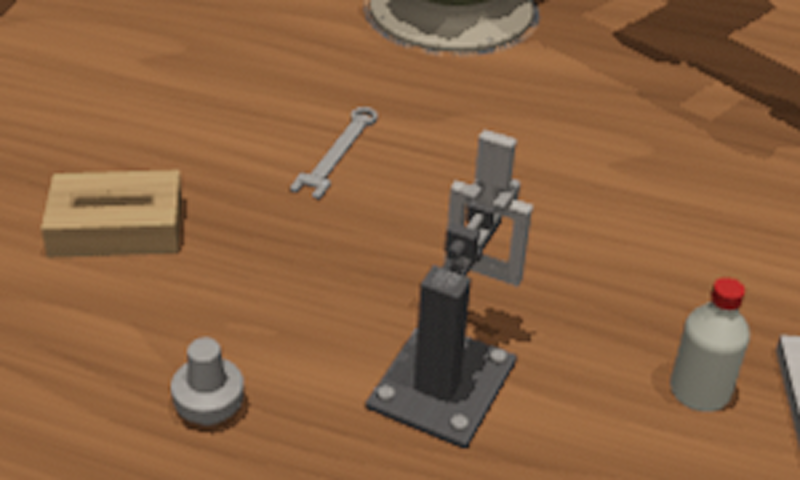

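View pics/t1.png

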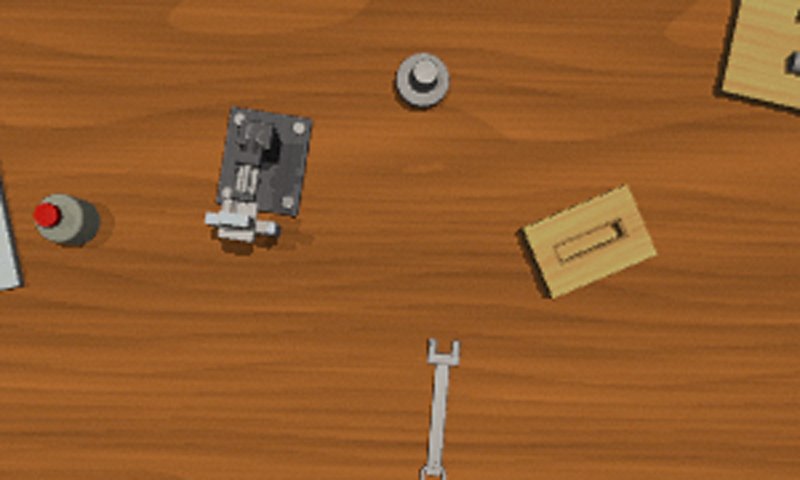

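The scene view shows the lug's tongue at about (496,155) in the crop, with the hook post to its right and front. The top view shows the hook turned about -8°, and the slot running from (557,255) to (622,228), so yaw is about +22°. The oiler, holder and wrench are clear of the path. I'll move above the lug next.

```bash
cat >> h.py <<'E'
from scipy.spatial.transform import Rotation as Ro
def go(p,yaw):
    "shift/turn in tool axes to TCP p, pointing down, tool y at world yaw (deg)"
    o=env.observe();R=np.array(o["tool_rot"]);a=np.radians(yaw)
    y=np.array([np.cos(a),np.sin(a),0]);z=np.array([0,0,-1.]);T=np.c_[np.cross(y,z),y,z]
    print("row",np.round(R.T@(np.array(p)-o["position"]),4),np.round(Ro.from_matrix(R.T@T).as_rotvec(),4),"t",o["time_s"])
E
python3 -m pendant '[[1,-0.515,-0.2076,-0.112,0,0,1.466],[1,-0.515,-0.2076,-0.112,0,0,1.466],[1,-0.515,-0.2076,-0.112,0,0,1.466],[1,-0.515,-0.2076,-0.112,0,0,1.466],[1,-0.515,-0.2076,-0.112,0,0,1.466]]' 40
python3 -c "
from h import *
go([.585,.2,.36],-8.5)"
```

```text
time_s: 1.82
position: [0.3871, 0.3472, 0.3107]
tool_rot: [[-0.361, 0.933, 0.0], [0.933, 0.361, 0.0], [0.0, 0.0, -1.0]]
ft_force: [0.6, 0.5, -0.1]
grip_width: 0.0856
gripper_force: 0.0
row [-0.2087  0.1314 -0.0493] [ 4.000e-04 -3.000e-04  5.176e-01] t 1.825
```

```bash
python3 -m pendant '[[1,-0.209,0.131,-0.049,0,0,0.518],[1,-0.209,0.131,-0.049,0,0,0.518],[1,-0.209,0.131,-0.049,0,0,0.518],[1,-0.209,0.131,-0.049,0,0,0.518],[1,-0.209,0.131,-0.049,0,0,0.518]]'
python3 - <<'E'
from h import *
np.set_printoptions(precision=4,suppress=True)
c=env.get_image("wrist");print(c["pose"],c["fx"])
im=c["image"].copy()
for t in["saddle","lip_nominal","keeper_nominal","lug","lug_grip","hook"]:
    r=env.tip_of("wrist",t)
    if r: print(t,np.round(r[0]["centre"],1),round(r[0]["conf"],2),atz(c,r[0]["centre"],{"saddle":.15,"lip_nominal":.166,"keeper_nominal":.162,"lug":.074,"lug_grip":.204,"hook":0}[t]))
m=env.trace("wrist","lug"); 
if m: cv2.drawContours(im,cv2.findContours(m[0]["mask"].astype(np.uint8),0,1)[0],-1,(0,255,0),1);print(m[0]["bbox"])
cv2.imwrite("pics/w1.png",cv2.resize(im,(800,600),interpolation=cv2.INTER_CUBIC))
E
```

```text
time_s: 2.45
position: [0.587, 0.1993, 0.3582]
tool_rot: [[0.147, 0.989, -0.0], [0.989, -0.147, -0.0], [-0.001, -0.0, -1.0]]
ft_force: [0.1, 1.2, -0.4]
grip_width: 0.0853
gripper_force: 0.0
[[ 0.9892  0.1414  0.0388  0.5966]
 [-0.1466  0.9553  0.2567  0.2638]
 [-0.0008 -0.2597  0.9657  0.485 ]
 [ 0.      0.      0.      1.    ]] 266.61779994239805
saddle [251.5 169.2] 0.81 [0.5842 0.2026 0.15  ]
lip_nominal [263.9 171.7] 0.84 [0.5992 0.2003 0.166 ]
keeper_nominal [266.2 172.8] 0.79 [0.6019 0.1977 0.162 ]
lug [253.3 162.2] 0.6 [0.5857 0.1992 0.074 ]
lug_grip [249.6 180.8] 0.7 [0.5822 0.2002 0.204 ]
hook [253.5 152.8] 0.63 [0.5867 0.2045 0.    ]
[252.2, 168.8, 10.9, 68.3]
```

View pics/w1.png

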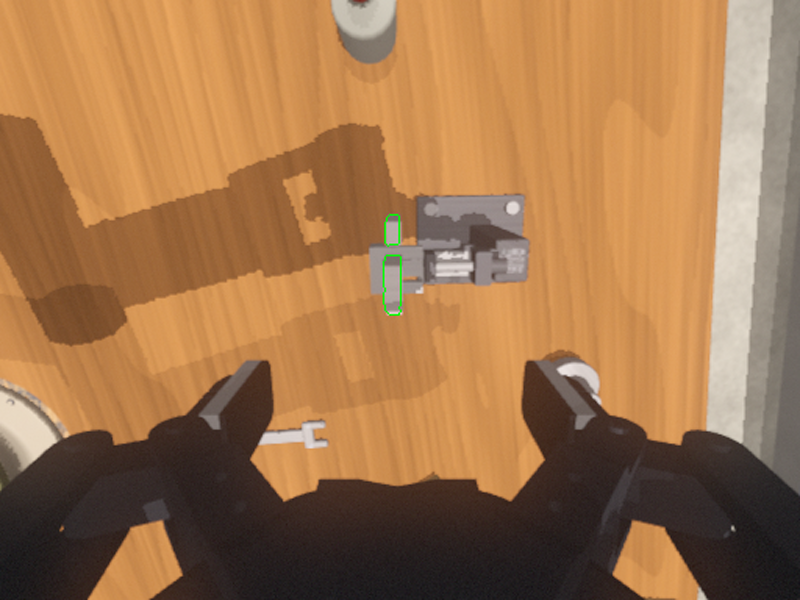

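The wrist view shows the lug tongue at about (393,285), edges vertical in the picture, so it is aligned with the jaws. The hook's nose is at (372–425, 245–293), and nothing is in the way of descending.

```bash
python3 -c "
from h import *
go([.5845,.2,.207],-8.2)"
```

```text
row [-0.0029  0.0013  0.1525] [ 0.0004 -0.0001  0.002 ] t 2.85
```

```bash
python3 -m pendant '[[1,0,0.001,0.05,0,0,0],[1,0,0.001,0.1,0,0,0],[1,0,0.001,0.13,0,0,0],[1,0,0.001,0.153,0,0,0],[1,0,0.001,0.153,0,0,0]]'
python3 - <<'E'
from h import *
c=env.get_image("wrist");im=c["image"].copy()
print([ (np.round(atz(c,r["centre"],.204),4),r["conf"]) for r in env.tip_of("wrist","lug_grip")[:1]],env.observe()["position"])
cv2.imwrite("pics/w2.png",cv2.resize(im,(800,600),interpolation=cv2.INTER_CUBIC))
E
```

```text
time_s: 3.48
position: [0.5843, 0.2024, 0.2049]
tool_rot: [[0.141, 0.99, -0.003], [0.99, -0.141, -0.0], [-0.001, -0.003, -1.0]]
ft_force: [0.2, -0.0, -0.2]
grip_width: 0.0854
gripper_force: 0.0
[(array([0.5837, 0.2006, 0.204 ]), 0.9)] [0.58541683 0.20240757 0.20720633]
```

View pics/w2.png

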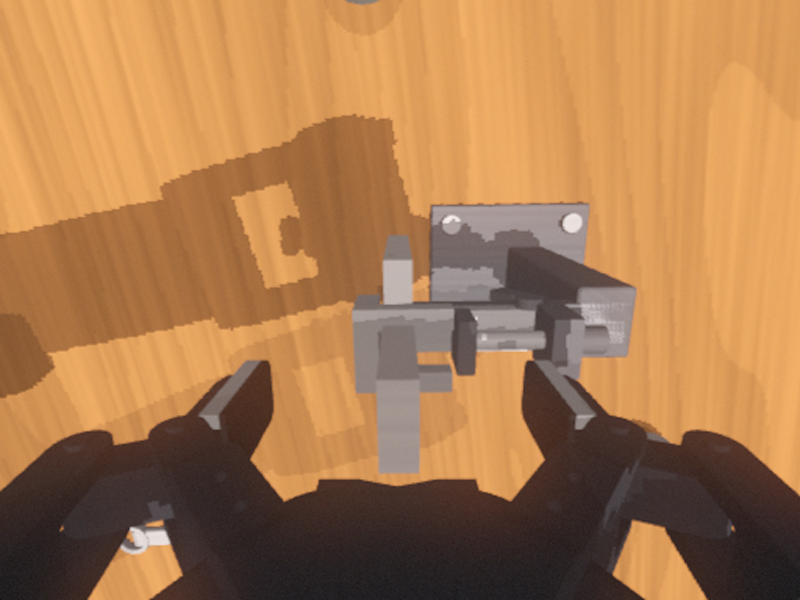

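The wrist view shows the tongue centred between the jaws (column 398 against jaw centre 397), and the pads are clear of the hook. The keeper plate is at (465,340) and the lip's rear edge is near column 452. Closing the jaws now.

```bash
python3 -m pendant '[[0,0,0,0,0,0,0],[0,0,0,0,0,0,0],[0,0,0,0,0,0,0],[0,0,0,0,0,0,0],[0,0,0,0,0,0,0]]' 50;python3 -m pendant '[[0,0,0,0,0,0,0],[0,0,0,0,0,0,0]]'; python3 -m pendant '[[0,0,0,0,0,0,0],[0,0,0,0,0,0,0]]'
```

```text
time_s: 4.2
position: [0.5851, 0.2022, 0.2063]
tool_rot: [[0.142, 0.99, -0.0], [0.99, -0.142, 0.0], [0.0, -0.0, -1.0]]
ft_force: [-2.0, 0.0, 2.3]
grip_width: 0.0111
gripper_force: 49.2
time_s: 4.45
position: [0.5851, 0.2021, 0.2063]
tool_rot: [[0.142, 0.99, -0.0], [0.99, -0.142, 0.0], [0.0, -0.0, -1.0]]
ft_force: [-3.5, -0.5, 2.7]
grip_width: 0.0114
gripper_force: 49.4
time_s: 4.7
position: [0.5851, 0.2022, 0.2063]
tool_rot: [[0.142, 0.99, -0.0], [0.99, -0.142, 0.0], [0.0, -0.0, -1.0]]
ft_force: [-4.5, 0.6, 5.2]
grip_width: 0.0113
gripper_force: 49.6
```

Gripped. Next I'll raise it 2 mm off the saddle and check the load.

```bash
python3 -m pendant '[[0,0,0,-0.001,0,0,0],[0,0,0,-0.002,0,0,0],[0,0,0,-0.002,0,0,0],[0,0,0,-0.002,0,0,0]]'; python3 -m pendant '[[0,0,0.002,0,0,0,0],[0,0,0.004,0,0,0,0],[0,0,0.004,0,0,0,0]]'
```

```text
time_s: 5.2
position: [0.5853, 0.2021, 0.2079]
tool_rot: [[0.142, 0.99, -0.0], [0.99, -0.142, -0.0], [-0.0, -0.0, -1.0]]
ft_force: [0.1, -0.0, -2.7]
grip_width: 0.0114
gripper_force: 48.7
time_s: 5.58
position: [0.5894, 0.2014, 0.208]
tool_rot: [[0.142, 0.99, 0.0], [0.99, -0.142, -0.0], [-0.0, 0.0, -1.0]]
ft_force: [0.1, 0.7, -2.7]
grip_width: 0.0113
gripper_force: 48.7
```

```bash
python3 -m pendant '[[0,0,0.002,0,0,0,0],[0,0,0.004,0,0,0,0],[0,0,0.004,0,0,0,0]]'; python3 -m pendant '[[0,0,0.002,0,0,0,0],[0,0,0.004,0,0,0,0],[0,0,0.004,0,0,0,0]]'
```

```text
time_s: 5.95
position: [0.5933, 0.2009, 0.2081]
tool_rot: [[0.142, 0.99, 0.0], [0.99, -0.142, -0.0], [-0.0, 0.0, -1.0]]
ft_force: [-0.2, -0.3, -2.2]
grip_width: 0.0115
gripper_force: 48.7
time_s: 6.32
position: [0.5973, 0.2003, 0.2081]
tool_rot: [[0.142, 0.99, 0.0], [0.99, -0.142, -0.0], [-0.0, 0.0, -1.0]]
ft_force: [-0.3, -0.2, -2.4]
grip_width: 0.0115
gripper_force: 48.7
```

```bash
python3 -m pendant '[[0,0,0.002,0,0,0,0],[0,0,0.004,0,0,0,0],[0,0,0.004,0,0,0,0]]'; python3 -m pendant '[[0,0,0.002,0,0,0,0],[0,0,0.004,0,0,0,0],[0,0,0.004,0,0,0,0]]'
```

```text
time_s: 6.7
position: [0.6013, 0.1998, 0.2081]
tool_rot: [[0.142, 0.99, 0.0], [0.99, -0.142, -0.0], [0.0, 0.0, -1.0]]
ft_force: [0.1, -0.3, -2.9]
grip_width: 0.0113
gripper_force: 48.7
time_s: 7.08
position: [0.6048, 0.1993, 0.2081]
tool_rot: [[0.142, 0.99, -0.001], [0.99, -0.142, 0.0], [-0.0, -0.001, -1.0]]
ft_force: [-3.4, 1.0, -0.7]
grip_width: 0.0115
gripper_force: 48.9
```

Keeper contact is near x≈0.603. I'll press on, then feel for the stop in small steps.

```bash
python3 -m pendant '[[0,0,0.002,0,0,0,0],[0,0,0.004,0,0,0,0],[0,0,0.006,0,0,0,0],[0,0,0.006,0,0,0,0]]'; python3 -m pendant '[[0,0,0.001,0,0,0,0],[0,0,0.002,0,0,0,0],[0,0,0.002,0,0,0,0]]'
```

```text
time_s: 7.58
position: [0.6109, 0.1985, 0.2081]
tool_rot: [[0.142, 0.99, -0.001], [0.99, -0.142, 0.0], [0.0, -0.001, -1.0]]
ft_force: [-5.5, 0.0, -0.6]
grip_width: 0.0114
gripper_force: 49.0
time_s: 7.95
position: [0.6127, 0.1983, 0.2081]
tool_rot: [[0.142, 0.99, -0.001], [0.99, -0.142, 0.0], [0.0, -0.001, -1.0]]
ft_force: [-5.4, 1.9, -0.3]
grip_width: 0.0114
gripper_force: 49.0
```

```bash
python3 -m pendant '[[0,0,0.001,0,0,0,0],[0,0,0.001,0,0,0,0],[0,0,0.001,0,0,0,0]]'
```

```text
time_s: 8.32
position: [0.6136, 0.1982, 0.2081]
tool_rot: [[0.142, 0.99, -0.001], [0.99, -0.142, 0.0], [0.0, -0.001, -1.0]]
ft_force: [-6.0, 1.2, 0.8]
grip_width: 0.0112
gripper_force: 49.0
```

```bash
python3 -m pendant '[[0,0,0.001,0,0,0,0],[0,0,0.001,0,0,0,0],[0,0,0.001,0,0,0,0]]'
```

```text
time_s: 8.7
position: [0.6145, 0.1981, 0.2081]
tool_rot: [[0.142, 0.99, -0.001], [0.99, -0.142, 0.0], [0.0, -0.001, -1.0]]
ft_force: [-6.4, 1.4, -0.6]
grip_width: 0.0114
gripper_force: 49.1
```

```bash
python3 -m pendant '[[0,0,0.001,0,0,0,0],[0,0,0.001,0,0,0,0],[0,0,0.001,0,0,0,0]]'
```

```text
time_s: 9.07
position: [0.6154, 0.1979, 0.2081]
tool_rot: [[0.142, 0.99, -0.002], [0.99, -0.142, 0.0], [0.0, -0.002, -1.0]]
ft_force: [-6.2, 1.8, -0.2]
grip_width: 0.0113
gripper_force: 49.1
```

```bash
python3 -m pendant '[[0,0,0.001,0,0,0,0],[0,0,0.001,0,0,0,0],[0,0,0.001,0,0,0,0]]'
```

```text
time_s: 9.45
position: [0.6159, 0.1979, 0.2081]
tool_rot: [[0.142, 0.99, -0.003], [0.99, -0.142, 0.0], [-0.0, -0.003, -1.0]]
ft_force: [-9.5, 1.7, 2.0]
grip_width: 0.0114
gripper_force: 49.4
```

The stop is felt at x≈0.6156 (9.5 N). I'll ease back 1 mm and start the lift.

```bash
python3 -m pendant '[[0,0,-0.0012,0,0,0,0],[0,0,-0.0012,0,0,0,0],[0,0,-0.0012,-0.001,0,0,0],[0,0,-0.0012,-0.002,0,0,0],[0,0,-0.0012,-0.003,0,0,0]]'
```

```text
time_s: 10.07
position: [0.6147, 0.1979, 0.2096]
tool_rot: [[0.142, 0.99, -0.005], [0.99, -0.142, -0.0], [-0.001, -0.005, -1.0]]
ft_force: [-6.5, 0.4, -6.9]
grip_width: 0.0114
gripper_force: 48.6
```

```bash
python3 -m pendant '[[0,0,0,-0.001,0,0,0],[0,0,0,-0.002,0,0,0],[0,0,0,-0.002,0,0,0]]'
```

```text
time_s: 10.45
position: [0.6148, 0.1977, 0.2117]
tool_rot: [[0.142, 0.99, -0.004], [0.99, -0.142, -0.0], [-0.001, -0.004, -1.0]]
ft_force: [-5.3, -0.3, -5.9]
grip_width: 0.0116
gripper_force: 48.6
```

```bash
python3 -m pendant '[[0,0,0,-0.002,0,0,0],[0,0,0,-0.004,0,0,0],[0,0,0,-0.004,0,0,0]]';python3 -m pendant '[[0,0,0,-0.002,0,0,0],[0,0,0,-0.004,0,0,0],[0,0,0,-0.004,0,0,0]]'
```

```text
time_s: 10.82
position: [0.6148, 0.1977, 0.2159]
tool_rot: [[0.142, 0.99, -0.004], [0.99, -0.142, -0.001], [-0.001, -0.004, -1.0]]
ft_force: [-6.8, -0.1, -5.6]
grip_width: 0.0113
gripper_force: 48.7
time_s: 11.2
position: [0.6148, 0.1976, 0.2199]
tool_rot: [[0.142, 0.99, -0.004], [0.99, -0.142, -0.001], [-0.001, -0.004, -1.0]]
ft_force: [-6.5, -0.5, -5.2]
grip_width: 0.0112
gripper_force: 48.7
```

```bash
python3 -m pendant '[[0,0,0,-0.003,0,0,0],[0,0,0,-0.006,0,0,0],[0,0,0,-0.009,0,0,0],[0,0,0,-0.012,0,0,0],[0,0,0,-0.012,0,0,0]]';python3 -m pendant '[[0,0,0,-0.003,0,0,0],[0,0,0,-0.006,0,0,0],[0,0,0,-0.008,0,0,0],[0,0,0,-0.008,0,0,0]]'
python3 - <<'E'
from h import *
c=env.get_image("wrist");d=env.get_image("scene")["image"][120:270,220:420]
im=np.vstack([c["image"][60:360],cv2.resize(d,(512,300),interpolation=cv2.INTER_CUBIC)])
cv2.imwrite("pics/w3.png",im[:600])
E
```

```text
time_s: 11.82
position: [0.6165, 0.1976, 0.2337]
tool_rot: [[0.142, 0.99, 0.002], [0.99, -0.142, 0.0], [0.0, 0.002, -1.0]]
ft_force: [1.1, 0.4, -2.0]
grip_width: 0.0115
gripper_force: 49.6
time_s: 12.32
position: [0.6158, 0.1977, 0.2413]
tool_rot: [[0.142, 0.99, 0.0], [0.99, -0.142, 0.0], [0.0, 0.0, -1.0]]
ft_force: [-0.1, -0.1, -3.0]
grip_width: 0.0112
gripper_force: 49.5
```

View pics/w3.png

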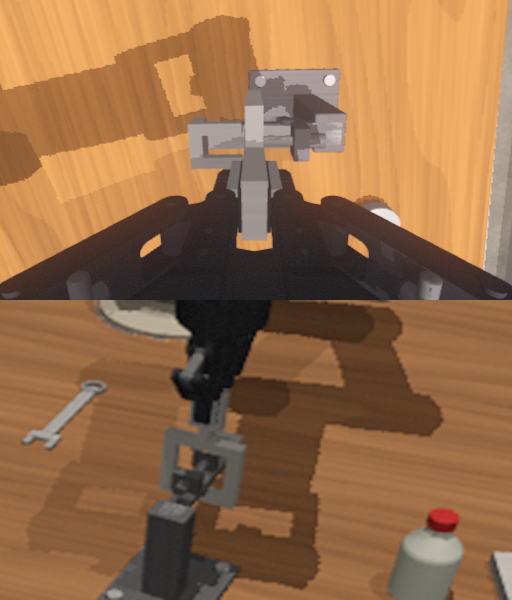

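The pictures show the lug raised 35 mm. The bridge is above the open fork (nose at (195,145) in the upper picture), and the arm is still through the window with free load. Next it slides off toward -x.

```bash
python3 -m pendant '[[0,0,-0.015,0,0,0,0],[0,0,-0.03,0,0,0,0],[0,0,-0.045,0,0,0,0],[0,0,-0.06,0,0,0,0],[0,0,-0.075,0,0,0,0]]';python3 -m pendant '[[0,0,-0.02,0,0,0,0],[0,0,-0.04,0,0,0,0],[0,0,-0.06,0,0,0,0],[0,0,-0.06,0,0,0,0]]'
python3 - <<'E'
from h import *
go([.48,.0,.31],22.5)
c=env.get_image("top")
for t in("rest","slot"):
    for r in env.trace("top",t)[:1]:
        m=r["mask"].astype(np.uint8);k=cv2.findContours(m,0,1)[0];k=max(k,key=cv2.contourArea)
        P=np.array([atz(c,p[0],.04)[:2] for p in k]);rc=cv2.minAreaRect((P*1000).astype(np.float32));print(t,r["conf"],rc)
    for r in env.tip_of("top",t)[:1]: print(t,atz(c,r["centre"],.015 if t=="slot" else 0))
E
```

```text
time_s: 13.05
position: [0.541, 0.2084, 0.2411]
tool_rot: [[0.142, 0.99, -0.0], [0.99, -0.142, -0.0], [-0.0, -0.0, -1.0]]
ft_force: [0.4, -0.6, -2.6]
grip_width: 0.0113
gripper_force: 49.6
time_s: 13.55
position: [0.4813, 0.2171, 0.2415]
tool_rot: [[0.141, 0.99, 0.0], [0.99, -0.141, 0.0], [0.0, 0.0, -1.0]]
ft_force: [0.5, 0.0, -2.5]
grip_width: 0.0115
gripper_force: 49.6
row [-0.2151  0.0294 -0.0685] [ 2.000e-04 -1.000e-04 -5.344e-01] t 13.55
rest 0.92 ((578.3794555664062, -194.03585815429688), (90.46692657470703, 140.95779418945312), 24.37697982788086)
rest [ 0.58726769 -0.19630837  0.        ]
slot 0.91 ((578.4359130859375, -193.18313598632812), (91.78257751464844, 142.68392944335938), 23.948198318481445)
slot [ 0.59097773 -0.20527992  0.015     ]
```

```bash
python3 -m pendant '[[0,-0.06,0.008,-0.06,0,0,-0.14],[0,-0.11,0.015,-0.068,0,0,-0.28],[0,-0.16,0.022,-0.068,0,0,-0.42],[0,-0.215,0.029,-0.068,0,0,-0.56],[0,-0.215,0.029,-0.068,0,0,-0.56]]'
python3 -c "
from h import *
go([.62,-.27,.29],24)"
```

```text
time_s: 14.42
position: [0.4806, -0.0035, 0.309]
tool_rot: [[-0.402, 0.916, -0.0], [0.916, 0.402, -0.001], [-0.0, -0.0, -1.0]]
ft_force: [0.3, 0.9, -2.3]
grip_width: 0.0116
gripper_force: 49.8
row [-0.3001  0.0205  0.0191] [-0.0004  0.0005 -0.0053] t 14.425
```

```bash
python3 -m pendant '[[0,-0.06,0.004,0.005,0,0,0],[0,-0.12,0.008,0.01,0,0,0],[0,-0.18,0.012,0.015,0,0,0],[0,-0.24,0.016,0.019,0,0,0],[0,-0.3,0.02,0.019,0,0,0]]'
python3 -m pendant '[[0,0,0,0,0,0,0],[0,0,0,0,0,0,0]]'
python3 - <<'E'
from h import *
c=env.get_image("wrist");im=c["image"].copy();o=env.observe();print(o["position"],c["pose"][:3,3])
for r in env.tip_of("wrist","slot")[:2]: print("slot",r["conf"],r["centre"],atz(c,r["centre"],.015))
for r in env.tip_of("wrist","rest")[:2]: print("rest",r["conf"],r["centre"],atz(c,r["centre"],.0))
for r in env.trace("wrist","lug")[:1]: print("lug",r["bbox"])
cv2.imwrite("pics/w4.png",cv2.resize(im,(800,600),interpolation=cv2.INTER_CUBIC))
E
```

```text
time_s: 15.05
position: [0.6215, -0.2671, 0.2893]
tool_rot: [[-0.405, 0.914, -0.001], [0.914, 0.405, 0.001], [0.001, -0.0, -1.0]]
ft_force: [0.3, 0.2, -2.8]
grip_width: 0.0113
gripper_force: 49.8
time_s: 15.3
position: [0.6205, -0.2653, 0.2896]
tool_rot: [[-0.406, 0.914, -0.001], [0.914, 0.406, 0.001], [0.001, -0.0, -1.0]]
ft_force: [-0.2, -0.3, -1.9]
grip_width: 0.0113
gripper_force: 49.9
[ 0.62038177 -0.26479171  0.29025995] [ 0.59387085 -0.20593649  0.41648778]
slot 0.9 [250.8, 108.0] [ 0.58347821 -0.19373834  0.015     ]
rest 0.91 [246.8, 111.0] [ 0.57934317 -0.19964592  0.        ]
lug [254.5, 225.2, 28.7, 152.1]
```

View pics/w4.png

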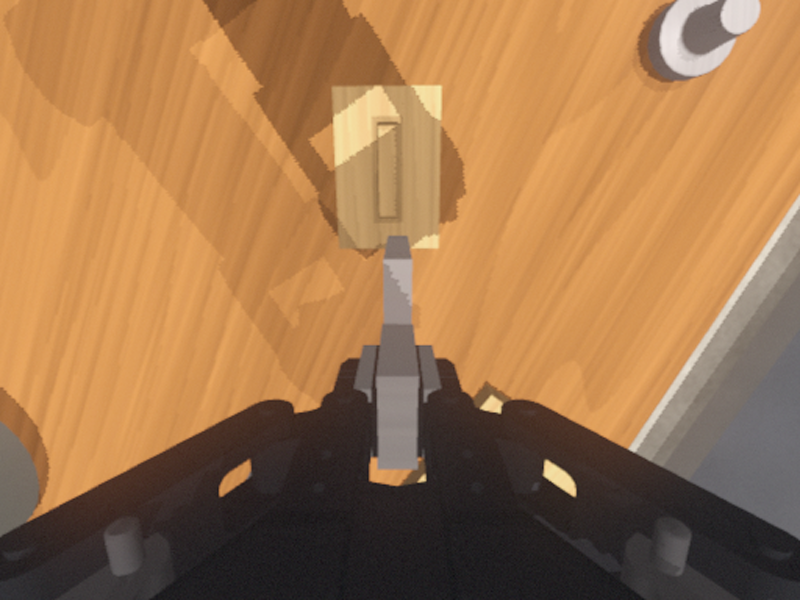

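The wrist view shows the slot fully: mouth (375–400, 117–221), block top corners at (332,86), (441,86), (440,248). The lug hangs straight, its foot at about (398,245). I'll fit the pose of the block from these corners.

Run:
```python
from h import *
from scipy.optimize import least_squares as ls
c=env.get_image("wrist");k=.64
obs=[((332,86),(-45,67)),((441,86),(45,67)),((440,248),(45,-67)),((375,117),(-13,44)),((400,117),(13,44)),((376,221),(-13,-44)),((401,221),(13,-44))]
def W(s,p,z): a=s[2];return [s[0]+np.cos(a)*p[0]/1e3-np.sin(a)*p[1]/1e3,s[1]+np.sin(a)*p[0]/1e3+np.cos(a)*p[1]/1e3,z]
f=lambda s:np.ravel([proj(c,W(s,p,.04))-np.array(u)*k for u,p in obs])
r=ls(f,[.583,-.196,.42],loss="soft_l1");print(r.x,np.degrees(r.x[2]));print(np.round(f(r.x).reshape(-1,2),1))
r2=ls(lambda s:f(s)[6:],[.583,-.196,.42]);print(r2.x,np.degrees(r2.x[2]))
o=env.observe();R=np.array(o["tool_rot"]);p=o["position"]
# lug foot near end as predicted: foot at tcp-.132
L=lambda q:proj(c,p+R@np.array(q))/k
print("lug pred",[np.round(L(q),1) for q in[(.037,-.006,.132),(.037,.006,.132),(.015,-.006,-.02),(.015,.006,-.02)]])
go([r.x[0],r.x[1],.289],np.degrees(r.x[2]))
```

```text
[ 0.58180522 -0.19732298  0.42970684] 24.620388311877825
[[ 0.3  0.5]
 [ 0.2 -0.3]
 [-0.7 -0.5]
 [-2.  -0.4]
 [ 1.8 -0.6]
 [-1.   0.9]
 [ 1.6  0.7]]
[ 0.5816464  -0.19728637  0.42282898] 24.226315948355623
lug pred [array([387.4, 233. ]), array([406.8, 233. ]), array([376.2, 372.3]), array([419.2, 372.3])]
row [ 0.0775 -0.0075  0.0019] [ 0.0005  0.0007 -0.0111] t 15.55
```

```bash
python3 -m pendant '[[0,0.04,-0.004,0,0,0,-0.01],[0,0.079,-0.0075,0,0,0,-0.01],[0,0.079,-0.0075,0.04,0,0,-0.01],[0,0.079,-0.0075,0.08,0,0,-0.01],[0,0.079,-0.0075,0.098,0,0,-0.01]]'
python3 -m pendant '[[0,0,0,0,0,0,0],[0,0,0,0,0,0,0]]'
python3 - <<'E'
from h import *
go([.5818,-.1973,.1473],24.5)
c=env.get_image("wrist");im=c["image"]; s=env.get_image("scene")["image"][150:250,100:230]
cv2.imwrite("pics/w5.png",np.vstack([cv2.resize(im[20:320,120:400],(560,400),interpolation=cv2.INTER_CUBIC)[:300],cv2.resize(s,(560,300),interpolation=cv2.INTER_CUBIC)]))
E
```

```text
time_s: 16.18
position: [0.5805, -0.1959, 0.1904]
tool_rot: [[-0.415, 0.91, -0.002], [0.91, 0.415, 0.001], [0.002, -0.002, -1.0]]
ft_force: [0.4, -0.8, -2.3]
grip_width: 0.0114
gripper_force: 49.8
time_s: 16.42
position: [0.5817, -0.197, 0.1935]
tool_rot: [[-0.415, 0.91, 0.002], [0.91, 0.415, -0.001], [-0.002, 0.001, -1.0]]
ft_force: [-1.1, 0.2, -1.8]
grip_width: 0.0115
gripper_force: 49.7
row [-0.0003 -0.0001  0.0462] [0.0014 0.0018 0.0002] t 16.425
```

View pics/w5.png

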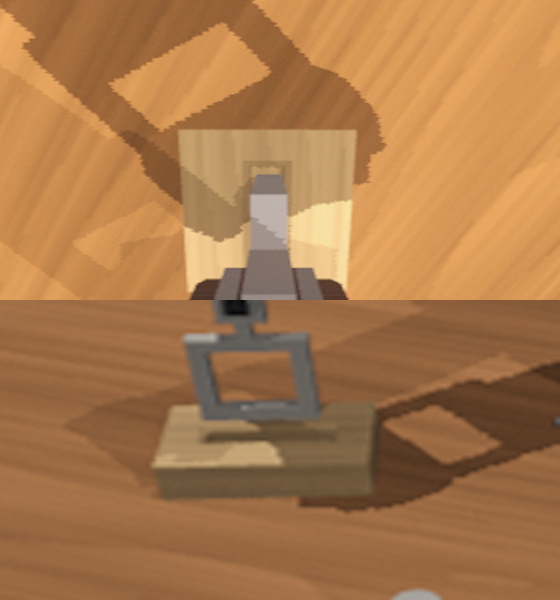

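The pictures show the lug directly above the slot: foot column 267 against mouth centre 268, and parallel to it. Lowering with force checks.

```bash
python3 -m pendant '[[0,0.001,0,0.006,0,0,0],[0,0.001,0,0.012,0,0,0],[0,0.001,0,0.018,0,0,0],[0,0.001,0,0.022,0,0,0],[0,0.001,0,0.022,0,0,0]]'; python3 -m pendant '[[0,0,0,0.002,0,0,0],[0,0,0,0.004,0,0,0],[0,0,0,0.004,0,0,0]]'
```

```text
time_s: 17.15
position: [0.5808, -0.196, 0.1697]
tool_rot: [[-0.415, 0.91, -0.001], [0.91, 0.415, 0.0], [0.001, -0.0, -1.0]]
ft_force: [-1.0, 0.0, -2.3]
grip_width: 0.0113
gripper_force: 49.8
time_s: 17.52
position: [0.5809, -0.196, 0.166]
tool_rot: [[-0.415, 0.91, -0.0], [0.91, 0.415, 0.0], [0.0, -0.0, -1.0]]
ft_force: [0.5, -0.3, -2.3]
grip_width: 0.0118
gripper_force: 49.8
```

```bash
python3 -m pendant '[[0,0,0,0.003,0,0,0],[0,0,0,0.006,0,0,0],[0,0,0,0.009,0,0,0],[0,0,0,0.009,0,0,0]]'; python3 -m pendant '[[0,0,0,0.002,0,0,0],[0,0,0,0.004,0,0,0],[0,0,0,0.006,0,0,0],[0,0,0,0.006,0,0,0]]'
```

```text
time_s: 18.02
position: [0.5808, -0.196, 0.1568]
tool_rot: [[-0.415, 0.91, -0.001], [0.91, 0.415, 0.0], [0.0, -0.0, -1.0]]
ft_force: [-0.2, -0.2, -3.4]
grip_width: 0.0114
gripper_force: 49.8
time_s: 18.52
position: [0.5809, -0.1961, 0.1509]
tool_rot: [[-0.415, 0.91, -0.0], [0.91, 0.415, 0.0], [0.0, -0.0, -1.0]]
ft_force: [0.1, 0.6, -1.7]
grip_width: 0.0111
gripper_force: 49.8
```

```bash
python3 -m pendant '[[0,0,0,0.001,0,0,0],[0,0,0,0.002,0,0,0],[0,0,0,0.003,0,0,0],[0,0,0,0.003,0,0,0]]'
```

```text
time_s: 19.02
position: [0.5809, -0.1961, 0.148]
tool_rot: [[-0.415, 0.91, -0.0], [0.91, 0.415, 0.0], [0.0, -0.0, -1.0]]
ft_force: [0.4, 0.1, -2.7]
grip_width: 0.0112
gripper_force: 49.8
```

```bash
python3 -m pendant '[[0,0,0,0.0005,0,0,0],[0,0,0,0.001,0,0,0],[0,0,0,0.001,0,0,0]]'
```

```text
time_s: 19.4
position: [0.581, -0.1962, 0.1475]
tool_rot: [[-0.415, 0.91, 0.001], [0.91, 0.415, -0.0], [-0.001, 0.0, -1.0]]
ft_force: [-0.8, -0.7, 0.7]
grip_width: 0.0114
gripper_force: 50.3
```

The foot is on the floor at the predicted height. Releasing and retreating upward.

```bash
python3 -m pendant '[[0.3,0,0,0,0,0,0],[0.5,0,0,0,0,0,0],[0.6,0,0,0,0,0,0],[0.6,0,0,0,0,0,0],[0.6,0,0,0,0,0,0]]' 20; python3 -m pendant '[[0.6,0,0,-0.02,0,0,0],[0.6,0,0,-0.05,0,0,0],[0.6,0,0,-0.09,0,0,0],[0.6,0,0,-0.14,0,0,0],[0.6,0,0,-0.14,0,0,0]]'
python3 - <<'E'
from h import *
c=env.get_image("wrist")["image"];S=env.get_image("scene");s=S["image"][120:220,100:230]
cv2.imwrite("pics/w6.png",np.vstack([cv2.resize(c,(560,300)),cv2.resize(s,(560,300),interpolation=cv2.INTER_CUBIC)]))
T=env.get_image("top")
a=env.tip_of("scene","lug"),env.tip_of("top","lug")
if all(a): print(tri([ray(S,a[0][0]["centre"]),ray(T,a[1][0]["centre"])]))
E
```

```text
time_s: 20.02
position: [0.5809, -0.1961, 0.1471]
tool_rot: [[-0.415, 0.91, 0.0], [0.91, 0.415, -0.0], [-0.0, 0.0, -1.0]]
ft_force: [-0.3, 0.1, -0.3]
grip_width: 0.0513
gripper_force: 0.0
time_s: 20.65
position: [0.5818, -0.1965, 0.2913]
tool_rot: [[-0.415, 0.91, 0.007], [0.91, 0.415, -0.004], [-0.007, 0.005, -1.0]]
ft_force: [0.7, 0.6, 0.3]
grip_width: 0.0512
gripper_force: 0.0
(array([ 0.57550946, -0.19197318,  0.01618885]), [np.float64(0.002444074952601329), np.float64(0.0024440749526014006)])
```

View pics/w6.png

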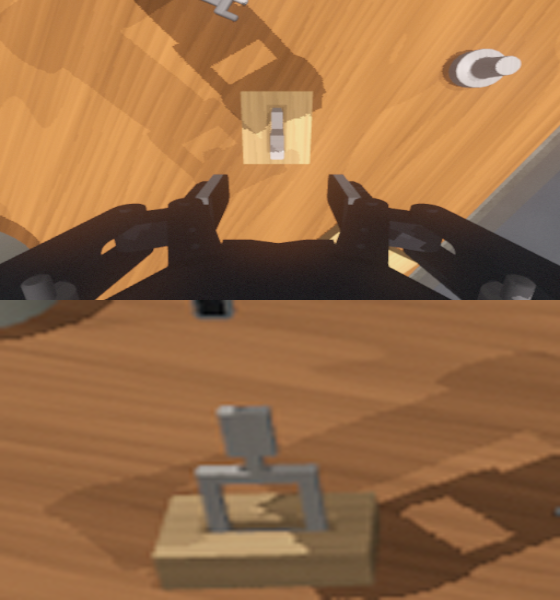

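The pictures show the lug standing upright in the slot, foot sunk in, with the gripper clear above. The holder and wrench are undisturbed, so I'm handing the job in.

```bash
python3 -m pendant '[[0.6,0,0,0,0,0,0],[0.6,0,0,0,0,0,0],[0.6,0,0,0,0,0,0]]' && python3 -c "
from rig import env
print(env.close_job())"
```

```text
time_s: 21.28
position: [0.5809, -0.1961, 0.287]
tool_rot: [[-0.415, 0.91, -0.0], [0.91, 0.415, 0.0], [0.0, -0.0, -1.0]]
ft_force: [-0.3, 0.5, -0.4]
grip_width: 0.051
gripper_force: 0.0
the job is handed in; nothing more can be done
None
```

The lug is off the hook and standing upright in the rest block's slot, foot on the floor and released; the job is handed in at about 21 s, but the hand-in call returned no verdict.

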